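Lock the sample canister and lift it level out of its dock

ROBOT

A 6-joint arm with a two-finger parallel gripper is mounted at the origin on the work surface; the furniture and walls round the work are solid. World frame = base frame: x ahead of the robot, y to its left, z up, the work surface at z = 0. Lengths are in m, angles in rad, forces in N, time in s.
With the tool pointing down it reaches from about 0.35 to 0.85 m from the base axis. Payload 8.1 kg.
Tool frame: the origin (TCP) lies midway between the tips of the shut fingers; the grasp point (between the pads) lies 19 mm behind it; z points along the fingers, y is the line along which they close (so a half turn about z gives the same grasp; the last joint's range is limited). The gripper opens to 93 mm and grips with 3 to 60 N. Pads are 15 mm wide; open, the fingers measure 128 mm over their backs; the gripper's body (75 mm by 188 mm) begins 65 mm behind the grasp point.
Start: joints at [-1.354, 0.13, 1.488, -0, 1.523, -0.085], TCP at [0.178, -0.573, 0.219] pointing down, gripper open.
Joint ranges: [-2.96, 2.96], [-0.89, 2.26], [0.02, 2.5], [-1.34, 4.48], [0, 2.73], [-2.66, 2.66]. Speed limits (rad/s): [2.39, 2.39, 2.79, 3.14, 3.14, 3.14].

INTERFACE

Orientations are given as a unit quaternion [w, x, y, z].
In Python, from plant import r gives the robot as it stands. The module is installed in compiled form; this text tells all that it offers. Calls block until the motion is done:
- r.reach(position, orientation): joint-space move of the TCP to a pose.
- r.move_l(position, attitude=None, max_speed=0.15, contact_N=None): straight line of the TCP; attitude=None keeps the orientation; max_speed is the mean speed in m/s. With contact_N (N) it stops when the force on the tool has changed by that much, and returns True; else False.
- r.goto_joints(angles): joint-space move.
- r.ungrasp() and r.grab(): open the fingers fully, or close them until they stop; the grip force is fixed at half the most.
- r.dwell(seconds).
- r.ik(position, orientation): joint angles nearest the present ones, or None.
- r.read_camera(name): name is "scene" or "top"; returns a dict with "img" (480x640x3 uint8, red, green, blue), "fovy" (degrees; the focal length in pixels is half the picture's height over the tangent of half this angle, whatever the lens; pixels are square), "cx", "cy" (the principal point, pixels), "k1" (the pictures are not rectified: a ray, as slopes to the right and down, at radius r is drawn at 1 + k1 r^2 times it, then the intrinsics apply), "rvec" (rotation vector, rad) and "tvec" (3), from world to camera coordinates, as OpenCV has them. Camera axes: x right, y down, z forward; pixel columns grow to the right and rows downward; lengths in m; the calibration is good to about 2 mm. A picture is of the moment at which its call begins. There is no depth.
A pose or a line that the arm cannot do raises r.Unreachable and nothing moves.
- r.close_job(): hands the job in; it is judged then, once.
Readings, each from a call of its own:
- r.read_time(): time.
- r.read_q(): joint angles.
- r.read_joint_velocities(): joint speeds.
- r.read_effort(): joint torques, N m.
- r.read_ee_pos(): TCP position.
- r.read_tcp_rot(): TCP orientation.
- r.read_force(): force on the tool from outside, world axes, zero at the start.
- r.read_moment(): the same for the moment, N m.
- r.read_width(): finger opening in m.
- r.read_finger_force(): force on a finger pad.
Only numpy, scipy, OpenCV 4.12 (cv2) and the standard library are available. Lean on these libraries where they do the work, as an engineer would, in place of code of your own. Each camera call takes 0.05 s, during which the arm holds its last target. There are 200 camera calls.

TASK

Two metal sample canisters stand in square docks. On the taller one, turn the black lock ring clockwise (seen from above) until its pointer nose stands over the locked mark on the body, where it comes to its stop; only then lift that canister straight up out of its dock, about 10 cm, and hold it there over the dock, level and still, for at least three seconds. Finish still holding it in the air; leave the shorter canister and the other things alone.

Things in the scene. Friction and masses are not known exactly. Their poses are not given: they have to be found in the camera images.
- tall_canister: the taller canister: bare aluminium, upright, 132 mm high over all, 0.33 to 0.61 kg. Origin: centre of its underside, z up. Square foot 64x64 mm, 14 mm high, seated in the dock, which lets it turn only about 3 degrees; round body, 50 mm in diameter, z = 20 to 100 mm; captive black lock ring above. The locked mark is a dark upright rib on the body's -x side just under the ring
- tall_ring_site (a point): centre of the underside of the tall canister's black lock ring, on its axis, 100 mm above the canister's underside; frame turns with the ring, z up. Ring 56 mm across, 16 mm high; two upright wings on its +y and -y sides, 20 mm wide, 9 mm thick, up to 32 mm above the underside, outer faces flat and 58 mm apart: grip both from above; they also carry the canister. Lid between them: up to 18 mm
- tall_ring_nose (a point): tip of the pointer nose that stands out from the tall canister's lock ring, 33 mm from the axis on the ring's -x side, 8 mm above the ring's underside
- tall_ring (a joint): angle of the tall canister's lock ring, in rad: 0 = fully open; it grows as the ring turns clockwise seen from above; 1.20 = pointer exactly over the locked mark; hard stop at 1.26. It counts as locked above 1.10. It starts somewhere between 0 and 0.35 and stays where it is left (friction about 0.1 N m)
- tall_dock: the fixed grey dock under the tall canister: 92x92 mm, 20 mm high, origin at the centre of its underside, z up. Its square recess is 68 mm wide (2 mm play a side) with the floor 8 mm above the table, so the foot sits 12 mm deep; it may be the left or the right one of the two docks
- short_canister: the shorter canister (92 mm high over all, otherwise the same shape, with its own lock ring), standing in a second, equal dock: to be left alone. Origin: centre of its underside, z up
- short_ring_nose (a point): tip of the pointer nose of the short canister's lock ring, which must not be turned
- small_beaker: small clear beaker, 64x73x77 mm, loose; leave it alone. Origin: centre of its underside
- flip_vial_0: clear plastic vial with a flip lid, 63x50x90 mm, loose; leave it alone. Origin: centre of its underside
- autoclave_tape: roll of tape lying flat, 82x82x18 mm, loose; leave it alone. Origin: centre of its underside
- timer: small bench timer lying flat, 68x68x20 mm, loose; leave it alone. Origin: centre of its underside
Things that resemble listed ones, but are neither listed nor needed, are in the scene too. What is shaped like the tall_dock but brown is not meant.

How it is judged:
On the way, in this order (a step that is already met when the one before it is completed fails the run):
1. the tall canister's lock ring is at its locked mark, the canister still seated in its dock (value of joint tall_ring above 1.1 rad and z of tall_canister in the frame of tall_dock below 0.014 m), for 0.2 s.
2. the locked canister is held level and still in the air over its dock for two seconds (value of joint tall_ring above 1.1 rad and z of tall_canister in the frame of tall_dock between 0.068 and 0.2 m and horizontal distance between tall_canister and tall_dock below 0.07 m and angle between tall_canister's own z axis and vertical below 0.12 rad and linear speed of tall_canister below 0.03 m/s and angular speed of tall_canister below 0.25 rad/s and contact force between tall_canister and the fingers above 1 N and contact force between tall_canister and tall_dock below 0.1 N), for 2 s.
At the end, for the whole second after the job is handed in: ring locked (above 1.10 rad); tall canister held in the gripper within 70 mm sideways of its dock, underside 68 to 200 mm above the dock's underside (60 mm or more above its seat), level within 0.12 rad, still (under 0.03 m/s, 0.25 rad/s), dock not touched (all of step 2); the arm keeps its last pose, push and grip.
It fails at once if the tall canister is lifted out before its ring is locked (z of tall_canister in the frame of tall_dock above 0.022 m and value of joint tall_ring below 1.05 rad).
It fails at once if the tall canister is tipped (more than 0.35 rad) (angle between tall_canister's own z axis and vertical above 0.35 rad).
It fails at once if the short canister is disturbed or its ring is turned (distance of short_canister from where it was at the start of the episode above 0.015 m or distance of short_ring_nose from where it was at the start of the episode above 0.012 m).
It fails at once if a bystander is pushed away or tipped (distance of any of small_beaker, flip_vial_0, autoclave_tape, timer from where it was at the start of the episode above 0.025 m or angle between any of small_beaker, flip_vial_0's own z axis and vertical above 0.5 rad).
It also fails if it takes over 42 s, if anything falls off the work surface, if the arm or the gripper's body presses on something with over 40 N, if the wrist force passes 120 N, or if a joint passes its speed limit or range.

## Working session

There is one attempt and no reset: what is moved stays moved. The work goes in short steps, each a Python script; the robot and the scene stay as the last script left them, time stands still between calls to the robot, and variables do not carry over. Pictures are saved under pics/ and viewed, at most 10 in all, crops included, and the job is handed in when it is done.

```bash
mkdir -p pics; python3 - <<'E'
from plant import r
import cv2,pickle
for n in("scene","top"):
    c=r.read_camera(n); cv2.imwrite(f"pics/{n}0.png",c["img"][:,:,::-1]); pickle.dump(c,open(n+".pkl","wb"))
    print(n,{k:c[k] for k in c if k!="img"})
E
```

```text
scene {'fovy': 46.061636591703014, 'cx': 310.3013046509166, 'cy': 241.08711575334098, 'k1': 0.017331472887603606, 'rvec': array([ 0.93966641, -2.52074225,  0.99940285]), 'tvec': array([0.20357944, 0.32103892, 1.03081203])}
top {'fovy': 51.62265765318996, 'cx': 326.55918114428084, 'cy': 241.79834537475682, 'k1': -0.07792486830790915, 'rvec': array([ 2.1474203 , -2.13640248,  0.17200096]), 'tvec': array([-0.14804851,  0.41598749,  1.29610128])}
```

View pics/scene0.png

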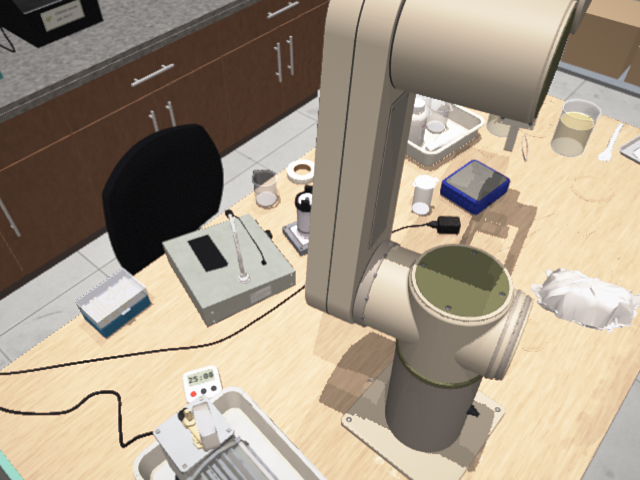

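View pics/top0.png

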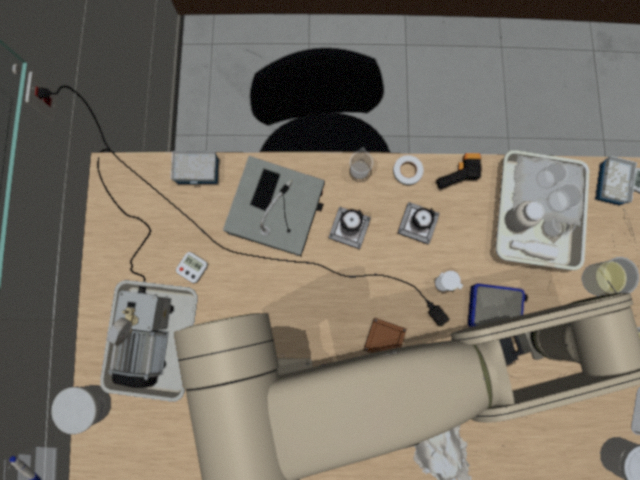

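The top view shows the two docks at about (350,227) and (418,222), each with a canister. In the scene view the arm hides one of them, so I'll swing it aside.

```bash
python3 - <<'E'
from plant import r
import cv2,pickle,numpy as np
for n in("scene","top"):
    c=pickle.load(open(n+".pkl","rb")); R=cv2.Rodrigues(c["rvec"])[0]; print(n,-R.T@c["tvec"],R[2])
q=np.array(r.read_q()); q[0]=-1.85; r.goto_joints(q)
c=r.read_camera("scene"); pickle.dump(c,open("scene.pkl","wb"))
t=pickle.load(open("top.pkl","rb"))
cv2.imwrite("pics/s1.png",c["img"][:,:,::-1])
a=cv2.resize(t["img"][190:260,320:450,::-1],None,fx=6,fy=6,interpolation=cv2.INTER_CUBIC)
cv2.imwrite("pics/t1.png",a); print(r.read_time())
E
```

```text
scene [-0.169287    0.4854003   0.97098532] [ 0.4596447  -0.51264992 -0.72520122]
top [ 0.20991683 -0.14111098  1.34568388] [ 0.15562661 -0.00360858 -0.98780936]
1.2833
```

View pics/s1.png

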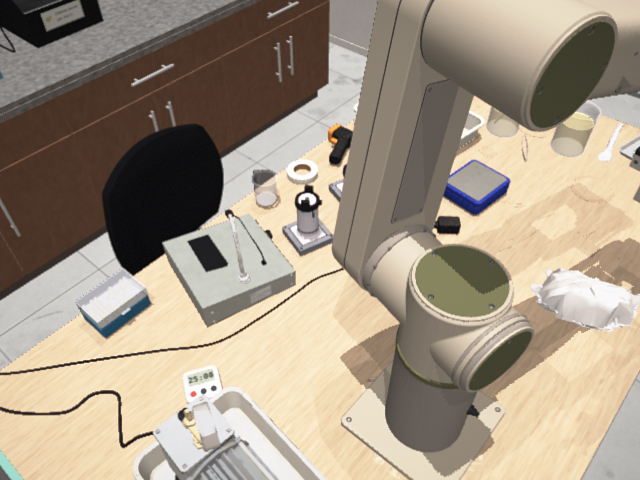

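View pics/t1.png

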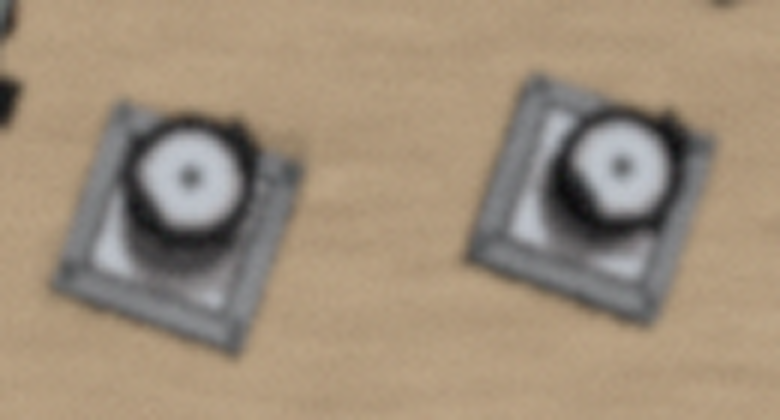

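In the scene view the left canister's lid is at about (307,197) and its dock at (307,232). The crop shows the left one leaning further outward, with lid (190,177) against dock centre (178,228), so it is probably the tall one. Its nose is at about (238,130), up and to the right. I'll check this with enlarged crops and triangulation.

```bash
cat > h.py <<'E'
import numpy as np,cv2,pickle
from scipy.optimize import least_squares
def cam(n): return pickle.load(open(n+".pkl","rb"))
def proj(c,P):
    R=cv2.Rodrigues(c["rvec"])[0]; p=np.atleast_2d(P)@R.T+c["tvec"]; s=p[:,:2]/p[:,2:]
    f=240/np.tan(np.radians(c["fovy"]/2)); s=s*(1+c["k1"]*(s**2).sum(1,keepdims=True))
    return s*f+[c["cx"],c["cy"]]
def onz(c,uv,z): return least_squares(lambda v:(proj(c,[v[0],v[1],z])-uv).ravel(),[.5,-.1]).x
def tri(obs): 
    s=least_squares(lambda v:np.concatenate([(proj(c,v)-uv).ravel() for c,uv in obs]),[.5,-.1,.1]); return s.x,np.abs(s.fun).max()
def crop(c,x,y,w,h,f): return cv2.resize(np.ascontiguousarray(c["img"][y:y+h,x:x+w,::-1]),None,fx=f,fy=f,interpolation=cv2.INTER_CUBIC)
E
python3 - <<'E'
from h import *
t,s=cam("top"),cam("scene")
off=lambda a:(np.array(a)+.5)/6-.5+[320,190]
L=[(122,105),(302,165),(240,355),(58,285)];Rr=[(538,75),(715,145),(652,325),(470,255)]
for nm,C,lid in(("L",L,(190,177)),("R",Rr,(620,165))):
    W=np.array([onz(t,off(c),.02) for c in C]);m=W.mean(0)
    d=W[1]-W[0];print(nm,W.round(3).tolist(),m,np.degrees(np.arctan2(d[1],d[0])))
    z=[(z,np.linalg.norm(onz(t,off(lid),z)-m).round(4)) for z in(.086,.106,.126,.136)];print(z)
print(tri([(t,off((190,177))),(s,(307,197))]))
cv2.imwrite("pics/c2.png",np.hstack([crop(t,328,204,46,46,8),crop(s,278,180,50,46,8)]))
E
```

```text
L [[0.515, -0.182], [0.488, -0.264], [0.4, -0.235], [0.432, -0.153]] [ 0.45871183 -0.20860041] -108.51151886895232
[(0.086, np.float64(0.0096)), (0.106, np.float64(0.0055)), (0.126, np.float64(0.002)), (0.136, np.float64(0.002))]
R [[0.531, -0.373], [0.498, -0.453], [0.415, -0.422], [0.447, -0.34]] [ 0.47260109 -0.39698449] -111.74090083620744
[(0.086, np.float64(0.0024)), (0.106, np.float64(0.0054)), (0.126, np.float64(0.011)), (0.136, np.float64(0.0139))]
(array([ 0.45945541, -0.20718617,  0.1283222 ]), np.float64(0.06305296645842873))
```

View pics/c2.png

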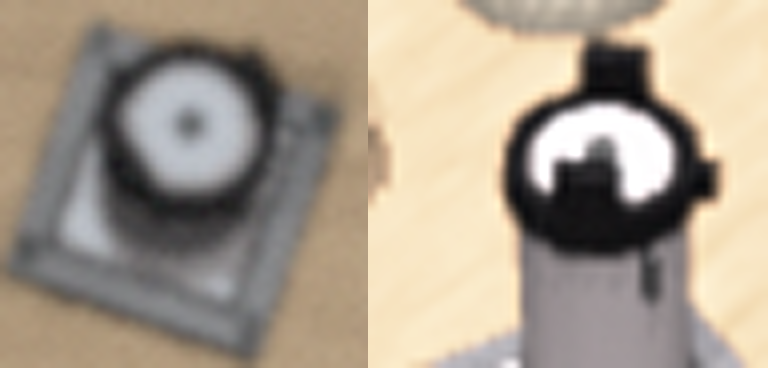

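The crops show the lid centre at (190,125) in the top view. The nose tip is at (258,50) in the top view and (716,180) in the scene view. The wings in the scene view are at (617,45) and (588,165), and the rib is at (650,275). The left canister is the tall one, with its lid 0.128 m high. Next is the ring angle.

```bash
python3 - <<'E'
from h import *
t,s=cam("top"),cam("scene")
T=lambda a:(np.array(a)+.5)/8-.5+[328,204]
S=lambda a:(np.array(a)-[368,0]+.5)/8-.5+[278,180]
C=np.array([.4593,-.2075])
ang=lambda p:np.degrees(np.arctan2(*(p[:2]-C)[::-1]))
n,e=tri([(t,T((258,50))),(s,S((716,180)))]);print("nose",n,e,np.linalg.norm(n[:2]-C),ang(n))
for p in(onz(t,T((258,50)),.116),onz(s,S((716,180)),.116),onz(s,S((650,275)),.098)):print(p,ang(p),np.linalg.norm(p-C))
f=onz(s,S((617,45)),.140);g=onz(s,S((588,165)),.140);d=f-g;print(f,g,(f+g)/2,np.degrees(np.arctan2(d[1],d[0])),np.linalg.norm(d))
print("lid scene",onz(s,S((602,148)),.126),onz(t,T((190,125)),.126))
# fit overlay
o=crop(s,278,180,50,46,8);o2=crop(t,328,204,46,46,8)
th0=np.radians(-52)
def draw(img,c,P,x,y,col):
    q=((proj(c,P)-[x,y]+.5)*8-.5).astype(int); cv2.polylines(img,[q.reshape(-1,1,2)],True,col,1)
def pts(th,L,z): 
    R=np.array([[np.cos(th),-np.sin(th)],[np.sin(th),np.cos(th)]]);return np.c_[np.array(L)@R.T+C,np.full(len(L),z)]
a=np.linspace(0,6.28,40)
for img,c,x,y in((o,s,278,180),(o2,t,328,204)):
    draw(img,c,pts(0,np.c_[.028*np.cos(a),.028*np.sin(a)],.124),x,y,(0,255,0))
    for k in(1,-1): draw(img,c,pts(th0,[(-.01,k*.029),(.01,k*.029),(.01,k*.02),(-.01,k*.02)],.140),x,y,(0,0,255))
    draw(img,c,pts(th0,[(.028,0),(.033,0)],.116),x,y,(255,0,0))
    draw(img,c,pts(np.radians(-108.5),np.array([(1,1),(1,-1),(-1,-1),(-1,1)])*.046,.02),x,y,(0,255,255))
cv2.imwrite("pics/o3.png",np.hstack([o2,o]))
E
```

```text
nose [ 0.47441931 -0.24498721  0.08168193] 7.889528047448209 0.04042133826630762 -68.03482903365285
[ 0.48625966 -0.22957049] -39.3054187698587 0.034841494494304404
[ 0.43345439 -0.22511368] -145.72572854920264 0.03127678809038286
[ 0.43480208 -0.1983252 ] 159.4684020055417 0.026159611932399605
[ 0.47378428 -0.22965945] [ 0.44699136 -0.18715346] [ 0.46038782 -0.20840645] -57.77542660542334 0.05024559442896181
lid scene [ 0.45904914 -0.20624944] [ 0.45981694 -0.20736644]
```

View pics/o3.png

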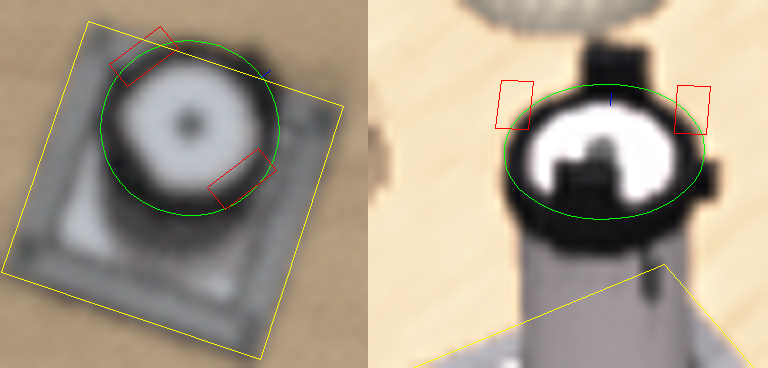

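The overlay shows the top-view "nose" was really a wing. In the scene view the wings lie along about -57.5° in the world, the nose at -147° and the rib at about 160°. The dock edge gives 161.5°, so θ0 ≈ 0.3 and the remaining turn is about 52° clockwise. Next I'll check IK and the height of the nearby stalk, then hover.

```bash
cat >> h.py <<'E'
from scipy.spatial.transform import Rotation
def quat(deg):
    a=np.radians(deg); y=np.array([np.cos(a),np.sin(a),0]); z=np.array([0,0,-1.]); x=np.cross(y,z)
    q=Rotation.from_matrix(np.c_[x,y,z]).as_quat(); return [q[3],q[0],q[1],q[2]]
C=np.array([.4595,-.2075])
E
python3 - <<'E'
from h import *
from plant import r
t,s=cam("top"),cam("scene")
print("stalk",tri([(t,np.array((287,187))),(s,np.array((230,213)))]))
for o in(0,180):
    for d in(123,68,58):
        for z in(.112,.3):
            q=r.ik([*C,z],quat(d-o)); print(d-o,z,None if q is None else np.round(q,2))
E
```

```text
stalk (array([ 0.53524687, -0.04694663,  0.1487631 ]), np.float64(0.29010996278429957))
123 0.112 None
123 0.3 None
68 0.112 [-0.53 -0.05  1.87 -0.    1.32 -1.71]
68 0.3 [-0.53 -0.15  1.62 -0.    1.67 -1.71]
58 0.112 [-0.53 -0.05  1.87 -0.    1.32 -1.54]
58 0.3 [-0.53 -0.15  1.62 -0.    1.67 -1.54]
-57 0.112 [-0.53 -0.05  1.87 -0.    1.32  0.47]
-57 0.3 [-0.53 -0.15  1.62 -0.    1.67  0.47]
-112 0.112 [-0.53 -0.05  1.87 -0.    1.32  1.43]
-112 0.3 [-0.53 -0.15  1.62 -0.    1.67  1.43]
-122 0.112 [-0.53 -0.05  1.87 -0.    1.32  1.6 ]
-122 0.3 [-0.53 -0.15  1.62 -0.    1.67  1.6 ]
```

```bash
python3 - <<'E'
from h import *
from plant import r
Q=quat(-57)
r.reach([*C,.3],Q)
print(r.move_l([*C,.113],contact_N=6), r.read_ee_pos(), r.read_force())
r.grab(); print(r.read_width(),r.read_finger_force(),r.read_force(),r.read_moment(),r.read_time())
c=r.read_camera("scene");t=r.read_camera("top")
cv2.imwrite("pics/g4.png",np.hstack([crop(t,325,195,60,60,6),crop(c,270,160,70,60,6)]))
E
```

```text
False [ 0.46019863 -0.20789799  0.11409102] [0.53171611 0.09825364 0.18137324]
0.05770784292076339 29.97143268585205 [0.04056086 0.24013188 1.26536597] [-0.02401234 -0.06102218  0.02079287] 5.8
```

View pics/g4.png

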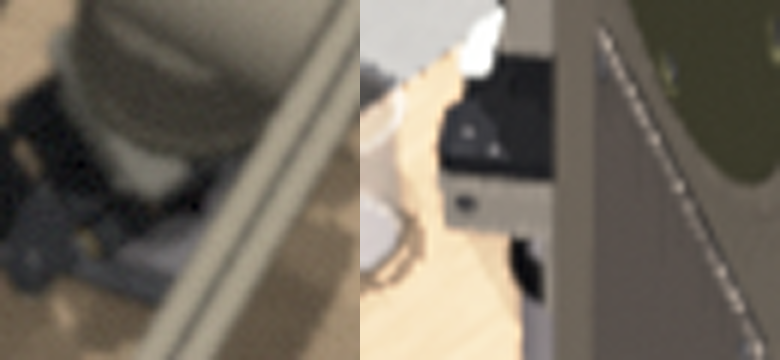

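The arm blocks both views, with only a finger visible at about (450,200), but the width of 57.7 mm at 30 N confirms both wings are gripped. I'll turn in steps and watch the moment.

```bash
python3 - <<'E'
from h import *
from plant import r
q=np.array(r.read_q()); q0=q[5]
for d in [15,30,40,44,47,49,51,53,55,57,59]:
    q[5]=q0+np.radians(d); r.goto_joints(q); r.dwell(.1)
    m=r.read_moment(); print(d,round(np.degrees(r.read_q()[5]-q0),2),np.round(m,3),np.round(r.read_force(),1),round(r.read_width(),4),round(r.read_time(),2))
    if abs(m[2])>0.8: break
E
```

```text
15 14.78 [ 0.147  0.161 -0.005] [-0.8  0.6  2.6] 0.0578 6.36
30 29.73 [0.232 0.115 0.058] [-0.3 -0.1  1.5] 0.0581 6.82
40 39.71 [0.188 0.02  0.111] [-0.3  1.1  1.4] 0.0579 7.21
44 43.82 [ 0.191 -0.054  0.018] [1.5 0.9 0.2] 0.0577 7.56
47 46.88 [ 0.214 -0.077  0.008] [0.5 0.4 1. ] 0.058 7.91
49 48.93 [ 0.235 -0.071 -0.026] [ 0.2 -0.   0.7] 0.058 8.26
51 50.94 [ 0.227 -0.059 -0.032] [0.8 0.6 0.9] 0.0579 8.61
53 52.94 [ 0.219 -0.041  0.002] [-0.7  1.4  1.5] 0.0579 8.96
55 54.94 [ 0.256  0.025 -0.042] [0.5 1.6 1.8] 0.0577 9.31
57 56.94 [ 0.22  -0.014 -0.029] [0.4 0.4 1.1] 0.0578 9.66
59 58.94 [ 0.95  -0.17   0.333] [0.7 4.3 2.2] 0.0581 10.01
```

```bash
python3 - <<'E'
from h import *
from plant import r
q=np.array(r.read_q())
for d in [1.2,2.4]:
    p=q.copy();p[5]+=np.radians(d); r.goto_joints(p); r.dwell(.3)
    m=r.read_moment(); print(d,np.degrees(r.read_q()[5]-q[5]),np.round(m,3),np.round(r.read_force(),1),r.read_width())
    if abs(m[2])>1: break
E
```

```text
1.2 1.1547845399460794 [1.178 0.036 0.806] [0.1 4.2 4. ] 0.05781209079800291
2.4 2.319166687455972 [1.212 0.149 1.322] [-1.4  5.8  4.8] 0.058016392548651353
```

The moment rises steadily, so the ring is at its hard stop. I'll ease off about 2.5° to free the foot in the dock, then lift.

```bash
python3 - <<'E'
from h import *
from plant import r
q=np.array(r.read_q()); q[5]-=np.radians(2.5); r.goto_joints(q); r.dwell(.4); print(np.round(r.read_moment(),2),np.round(r.read_force(),1))
p=np.array(r.read_ee_pos()); 
r.move_l(p+[0,0,.1],max_speed=.05); r.dwell(.5)
print(r.read_ee_pos(),np.round(r.read_force(),2),np.round(r.read_moment(),2),r.read_width(),r.read_finger_force())
c=r.read_camera("scene");t=r.read_camera("top")
cv2.imwrite("pics/l5.png",np.hstack([crop(t,320,180,80,80,5),crop(c,260,140,80,80,5)]));print(r.read_time())
E
```

```text
[0.35 0.06 0.06] [0.2 1.  2. ]
[ 0.4594521  -0.20691784  0.21310531] [ 0.3   0.37 -4.1 ] [ 0.04  0.07 -0.01] 0.05795237521063343 29.999189972877502
14.5083
```

View pics/l5.png

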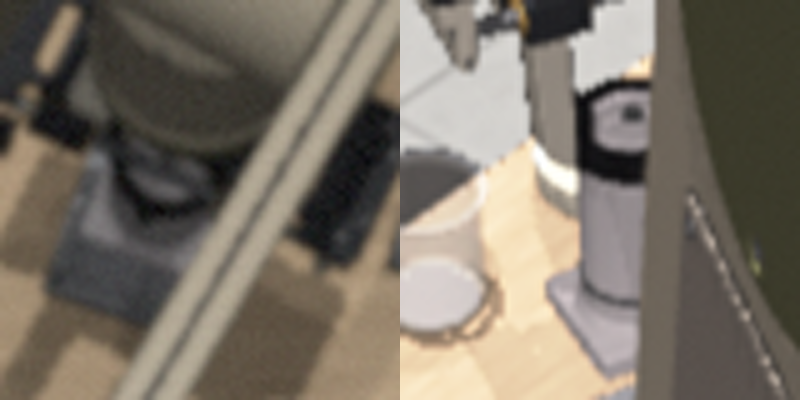

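The canister hangs level in the gripper, with its foot at about (600,320), clear above the dock, and the force reading (about -4 N) fits its weight. I'll hold, then hand in.

```bash
python3 - <<'E'
from plant import r
r.dwell(3.5); print(r.read_force(),r.read_width(),r.read_time()); print(r.close_job())
E
```

```text
[ 0.05382197 -0.26320877 -3.37452517] 0.05762824822164194 18.0083
the job is handed in; nothing more can be done
None
```

I turned the tall canister's ring clockwise to its hard stop, eased the gripper back about 2.5°, lifted the canister 10 cm straight up and held it over its dock for 4 s. I handed the job in at 18 s with it still in the gripper; no verdict was returned, and the arm hid the pointer nose, so "locked" rests on the measured stop torque.

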